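Load the glued filler block under the spring clamp's flap

TASK

Press the steel rod of the spring clamp down with one fingertip so that its red flap lifts, and keep it pressed while your other fingertip pushes the striped, freshly glued block along the channel, under the raised flap, fully home against the end stop; the flap must not touch the block until the block is home. Then let the flap close onto the block and take the hand away. Only push and press: do not lift, tip or carry the block, and leave the other things on the bench where they are.

Things in the scene. Friction and masses are not known exactly. Their poses are not given: they have to be found in the camera images.
- clamp: Spring clamp for glue-ups, bolted to the bench: aluminium base plate 236 long (x -155 to +81), 150 wide (y -89 to +61), 10 mm thick. Origin on the bench below the hinge axis, in the plane of the flap's front edge (the mouth, x = 0). x: loading direction; y: from the channel towards the press rod; z up. Hinge axis along x at y 0, z 38, between two brackets (x -8 and 68, 44 mm high).
- flap_edge (a point): Red sprung flap with its press rod. Origin on the hinge axis at the mouth (clamp 0, 0, 38 mm); closed, its axes are the clamp's. Plate 4 mm thick, x 1 to 59, reaching 54 mm to -y; under it a black rubber roll, 12 mm in diameter, along x at y -42, z -8. Beyond the hinge two cranked red arms (x 12 and 48, 10 mm wide) carry the rod. Closed, the roll is 14 mm over the channel floor.
- press_rod (a point): Centre, on its axis, of the steel press rod: 14 mm in diameter, 120 mm long along the clamp's x (clamp x -55 to +65, so it starts 55 mm ahead of the mouth; a fingertip can slide along it while pressing). This point is at clamp x 5. Closed: clamp y 34, 52 mm above the bench; it goes down on an arc of 37 mm radius about the hinge as it is pressed (24 mm above the bench at 0.8 rad).
- flap (a joint): Opening of the flap, rad: 0 closed on the empty clamp, 0.9 fully open (rod at the bottom). A torsion spring closes it and it never stays open by itself: 0.18 N m at 0, 0.34 N m at 0.8 (about 10 N on the rod). The roll rests on the block's top at about 0.47; it clears the block from 0.55 on, at 0.8 by 12 mm.
- block: The block to be clamped: laminated wood in five thin light and dark layers, 70 long (x) by 48 wide (y) by 34 mm high, about 90 g. Origin at the centre of its underside. It starts in the channel (underside 10 mm above the bench), long side along it, its leading end 12 to 50 mm short of the mouth. Home, its origin is at clamp x 25 and its rear end 10 mm ahead of the mouth (x -10).
- mouth (a point): Middle of the channel floor in the plane of the flap's front edge (clamp 0, -38, 10 mm); axes as the clamp's. The channel, open at its near end (clamp x -153), is 52 mm wide between two steel rails 5 mm thick that stand 10 mm above its floor (tops 20 mm above the bench).
- stop_face (a point): Foot of the steel end stop's face in the middle of the channel (clamp 60, -38, 10 mm); axes as the clamp's. The stop is 60 mm wide and 28 mm high above the floor.
- spare_block: Bystander: loose block of the same size, of dark wood in three thick layers, on the bench beside the clamp. Origin at the centre of its underside. Not to be moved.
- glue: Bystander: white glue bottle with an orange cap, 44 mm in diameter, 115 mm high, standing. Origin at the centre of its underside. Not to be moved.
- varnish: Bystander: amber varnish jar with a steel cap, 52 mm in diameter, 65 mm high, standing. Origin at the centre of its underside. Not to be moved.
- mast: Bystander: light wooden mast, 12 mm thick, 145 mm long with a dark square heel, lying beside the press rod. Origin under its middle, x along it. Not to be moved.
- brush: Bystander: glue brush, 150 mm long, lying. Origin under its middle, x along it. Not to be moved.
- carriage: Bystander: small dark gun carriage with a brass barrel, about 34 by 22 by 20 mm. Origin at the centre of its underside. Not to be moved.
- fittings: Bystander: open blue fittings tray, 90 by 70 by 26 mm. Origin at the centre of its underside. Not to be moved.
Things that resemble listed ones, but are neither listed nor needed, are in the scene too. What is shaped like the block but pink is not meant.

How it is judged (in metres and radians):
On the way, in this order (a step that is already met when the one before it is completed fails the run):
1. a finger presses the rod and holds the flap raised clear of the block's height while the block is still ahead of the mouth (value of joint flap above 0.55 rad and contact force between the fingers and flap above 0.5 N and x of block in the frame of clamp below -0.03 m), for 0.2 s.
2. the block is pushed home against the end stop with the flap still held raised by a finger (value of joint flap above 0.5 rad and contact force between the fingers and flap above 0.5 N and x of block in the frame of clamp above 0.0215 m), for 0.1 s.
At the end, for the whole second after the job is handed in: The block lies flat in the channel with its leading end within 3.5 mm of the end stop, at rest, and the flap has closed onto its top and presses on it by itself (hinge at about 0.47 rad, more than 2 N) (x of block in the frame of clamp above 0.0215 m and y of block in the frame of clamp between -0.042 and -0.034 m and z of block in the frame of clamp below 0.013 m and angle between block's own z axis and vertical below 0.05 rad and value of joint flap between 0.4 and 0.53 rad and contact force between flap and block above 2 N and linear speed of block below 0.01 m/s); the robot touches nothing.
It fails at once if the flap touches the block before the block is home (more than 6 mm short of the stop) (contact force between flap and block above 0.3 N and x of block in the frame of clamp below 0.019 m).
It fails at once if the block is lifted from the channel floor (z of block in the frame of clamp above 0.018 m).
It fails at once if the block is tipped (angle between block's own z axis and vertical above 0.2 rad).
It fails at once if a bystander is moved by more than 15 mm (distance of any of spare_block, glue, varnish, mast, brush, carriage, fittings from where it was at the start of the episode above 0.015 m).
It also fails if it takes over 54 s, if anything falls off the work surface, if the arm or the gripper's body presses on something with over 40 N, if the wrist force passes 120 N, or if a joint passes its speed limit or range.

ROBOT

A 6-joint arm with a two-finger parallel gripper is mounted at the origin on the work surface. World frame = base frame: x ahead of the robot, y to its left, z up, the work surface at z = 0. Lengths are in mm, angles in rad, forces in N, time in s.
With the tool pointing down it reaches from about 350 to 775 mm from the base axis. Payload 5.5 kg.
Tool frame: the origin (TCP) lies midway between the tips of the shut fingers; the grasp point (between the pads) lies 19 mm behind it; z points along the fingers, y is the line along which they close (so a half turn about z gives the same grasp; the last joint's range is limited). The gripper opens to 85 mm and grips with 20 to 120 N. Pads are 22 mm wide; open, the fingers measure 114 mm over their backs; the gripper's body (76 mm by 85 mm) begins 54 mm behind the grasp point. The pads swing forward as they close: fully open they stand 13 mm farther back than shut.
Start: joints at [1.18, 0.313, 0.046, 1.304, 0, 1.431], TCP at [142.726, 557.047, 231.323] pointing down, gripper open.
Joint ranges: [-2.76, 2.76], [-0.86, 1.69], [-1.03, 1.26], [-2.2, 2.34], [-1.47, 1.5], [-3.14, 3.14]. Speed limits (rad/s): [2.57, 2.57, 3.14, 3.14, 3.14, 3.14].

INTERFACE

Orientations are given as [roll, pitch, yaw] about the fixed x, y, z axes, in that order (R = Rz(yaw) Ry(pitch) Rx(roll)).
In Python, from bench import robot gives the robot as it stands. The module is installed in compiled form; this text tells all that it offers.
- The arm moves only by the tool move_arm, never from a script. Its arguments are lists of equal length, an entry for each row: "claw": the opening, from 0 (shut) to 1 (fully open); "delta_pos": the shift along the world's x, y, z in cm, a list of three; "spin": the turn about the world's z in rad. A call has 1 to 12 rows; each row is the pose to reach, as a shift and turn from the pose commanded when the call began; what a row does not reach only later rows make up. A row lasts 1/8 s, in which the tool goes at most 62.5 mm and 10.7 degrees, less where a joint would pass 70% of its speed; a pose out of reach is approached as far as the arm can. A call with a gripper value outside its range is refused whole. The fingers move at their own pace and stop on an object; "grip_force" is the grip in N (left out, the last holds). Time passes only in rows, so rows that repeat a pose let the fingers close. It gives the time, the measured TCP pose, the force, the opening and the grip force at its end, in the units of the state.
- robot.sense(): the state, without advancing time (a new reading comes with each control period).
- robot.capture(name): name is "side" or "top"; returns the picture (384x512x3 uint8, red, green, blue); there is no depth.
- robot.camera_model(name): a dict with "vertical_fov" (degrees; the focal length in pixels is half the picture's height over the tangent of half this angle, whatever the lens; pixels are square), "cx", "cy" (the principal point, pixels), "world_to_cam" (4x4, takes a point from world to camera coordinates). Camera axes: x right, y up, looking along -z (the intrinsics and any distortion apply to the point x, -y, -z); pixel columns grow to the right and rows downward; lengths in mm; the calibration is good to about 2 mm. A picture is of the moment at which its call begins. camera_model takes no time and is no camera call.
- robot.finish_job(): hands the job in; it is judged then, once.
Trained networks look in the newest picture that a camera, given by its name, has taken for a name from the list of things; names that differ only in an ending like _2 or _b are one class to them, and where a whole thing is asked for, a point or a joint stands for the part that bears it (a point fixed in the world has none). Each returns a list of dicts, best first, with "confidence" (0 to 1); they miss things now and then, are a little off and sometimes report something else, mostly with a low value. They report only what shows in the picture. A call takes as long as a camera call. They do not tell look-alikes from the thing itself.
- robot.outline_of(query, camera): "region" (384x512 bool, what is visible of it) and "pixel" ([column, row] in pixels, amid what is visible of it).
The state is a dict: "t": time; "joint_pos": joint angles; "qd": joint speeds; "joint_torque": joint torques, N m; "tool_pos": TCP position; "tool_rot": TCP orientation; "contact_force": force on the tool from outside, world axes, zero at the start; "torque": the same for the moment, N m; "gripper_width": finger opening in mm; "grip_force": force on a finger pad.
Only numpy, scipy, OpenCV 4.12 (cv2) and the standard library are available. Lean on these libraries where they do the work, as an engineer would, in place of code of your own. Each camera call takes 0.05 s, during which the arm holds its last target. There are 200 camera calls.

## Working session

There is one attempt and no reset: what is moved stays moved. The work goes in short steps, Python scripts to look and compute and a tool call to move; the robot and the scene stay as the last step left them, time stands still between calls to the robot, and variables do not carry over. Pictures are saved under pics/ and viewed, at most 10 in all, crops included, and the job is handed in when it is done.

Besides the shell and the picture viewer there is one more tool, called after "Call:" as a command line: name --pt "numbers of a row" for each row, then --argument value for the rest. move_arm: Moves the arm, as the interface text tells. Its arguments: {"type":"object","properties":{"claw":{"type":"array"},"delta_pos":{"type":"array"},"spin":{"type":"array"},"grip_force":{"type":"number"}},"required":["claw","delta_pos","spin"]}

```bash
mkdir -p pics; python3 - <<'E'
from bench import robot
import cv2, numpy as np
s=robot.sense(); print(s)
for n in("top","side"):
    im=robot.capture(n); cv2.imwrite(f"pics/{n}0.png",im[:,:,::-1]); m=robot.camera_model(n); print(n,m)
a=[cv2.imread(f"pics/{n}0.png") for n in("top","side")]
E
```

```text
{'t': 0.0, 'joint_pos': array([ 1.18035354e+00,  3.14016724e-01,  4.49722230e-02,  1.30355617e+00,
       -1.42345468e-06,  1.43117686e+00]), 'qd': array([-1.49519043e-03,  8.30278445e-04, -1.67492848e-04, -9.13207620e-04,
        1.77964058e-05, -7.87812548e-04]), 'joint_torque': array([ 1.09809882e-04, -4.80629933e+01,  2.98532456e+01,  1.94755162e-02,
        5.30043815e-05,  1.16095016e-06]), 'tool_pos': array([142.54613549, 556.53950393, 230.39678984]), 'tool_rot': array([-3.13980566e+00, -2.49694871e-04,  2.89076911e+00]), 'contact_force': array([ 0.128445  ,  1.30009661, -0.0133318 ]), 'torque': array([0.01084579, 0.0199209 , 0.00960275]), 'grip_force': 0.0, 'gripper_width': 85.12875448458993}
top {'vertical_fov': 54.876004155406136, 'cx': 259.73879212656556, 'cy': 193.60434868204104, 'world_to_cam': array([[-1.02977875e-02, -9.99304370e-01, -3.58431412e-02,
         2.12399085e+01],
       [ 9.86765869e-01, -1.59564167e-02,  1.61364533e-01,
        -5.30697708e+02],
       [-1.61824211e-01, -3.37070907e-02,  9.86243761e-01,
        -7.48227644e+02],
       [ 0.00000000e+00,  0.00000000e+00,  0.00000000e+00,
         1.00000000e+00]])}
side {'vertical_fov': 53.06184130633514, 'cx': 253.9302417500133, 'cy': 192.04983525330002, 'world_to_cam': array([[-8.89706981e-01, -4.56434351e-01, -9.44308647e-03,
         4.82484263e+02],
       [ 2.42302263e-01, -4.89637513e-01,  8.37582664e-01,
        -1.93584910e+02],
       [-3.86925189e-01,  7.42915062e-01,  5.46228989e-01,
        -5.81391717e+02],
       [ 0.00000000e+00,  0.00000000e+00,  0.00000000e+00,
         1.00000000e+00]])}
```

View pics/top0.png

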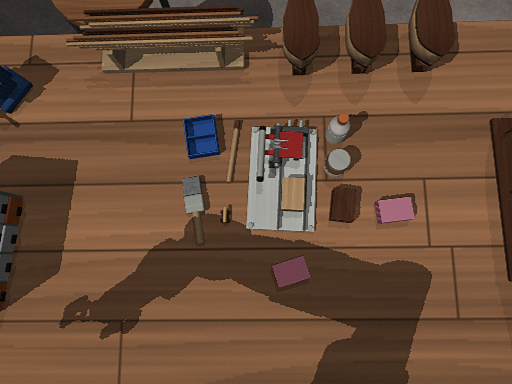

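View pics/side0.png

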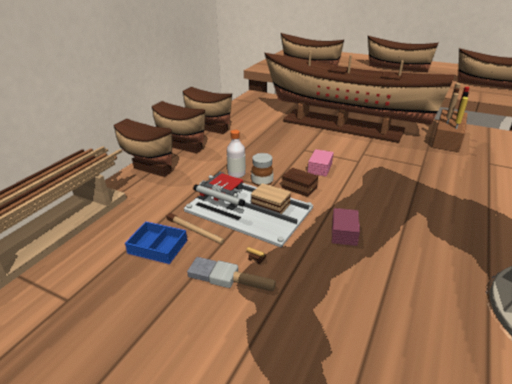

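```bash
python3 - <<'E'
from bench import robot
import cv2, numpy as np
im=cv2.imread("pics/top0.png")
c=cv2.resize(im[112:242,235:365],None,fx=4.5,fy=4.5,interpolation=cv2.INTER_CUBIC); cv2.imwrite("pics/crop1.png",c)
for q,cam in (("clamp","top"),("block","top"),("press_rod","top"),("flap_edge","top"),("clamp","side"),("block","side"),("press_rod","side")):
    for d in robot.outline_of(q,cam)[:3]:
        r=d["region"].astype(np.uint8); ys,xs=np.nonzero(r)
        cn=max(cv2.findContours(r,0,1)[0],key=cv2.contourArea)
        print(q,cam,round(d["confidence"],2),np.round(d["pixel"]),len(xs),np.round(cv2.boxPoints(cv2.minAreaRect(cn)),1).tolist())
E
```

```text
clamp top 0.87 [276. 172.] 6234 [[245.1999969482422, 229.39999389648438], [248.39999389648438, 118.5], [316.70001220703125, 120.4000015258789], [313.5, 231.3000030517578]]
block top 0.81 [397. 212.] 862 [[373.3999938964844, 200.1999969482422], [411.1000061035156, 195.8000030517578], [413.79998779296875, 219.0], [376.20001220703125, 223.39999389648438]]
block top 0.73 [280. 149.] 1151 [[255.1999969482422, 180.6999969482422], [259.20001220703125, 125.69999694824219], [303.0, 128.89999389648438], [299.1000061035156, 183.89999389648438]]
block top 0.67 [291. 270.] 785 [[270.3999938964844, 265.20001220703125], [302.5, 254.5], [310.1000061035156, 277.29998779296875], [278.0, 288.0]]
press_rod top 0.95 [280. 144.] 1144 [[256.8999938964844, 180.0], [258.5, 125.9000015258789], [302.5, 127.0999984741211], [300.8999938964844, 181.1999969482422]]
flap_edge top 0.81 [277. 148.] 1331 [[254.8000030517578, 181.6999969482422], [259.0, 125.69999694824219], [303.20001220703125, 129.0], [299.0, 185.0]]
clamp side 0.78 [241. 210.] 4496 [[183.0, 213.89999389648438], [199.6999969482422, 165.1999969482422], [313.29998779296875, 204.10000610351562], [296.6000061035156, 252.8000030517578]]
block side 0.73 [323. 161.] 533 [[305.5, 173.3000030517578], [310.5, 148.3000030517578], [333.3999938964844, 152.89999389648438], [328.3999938964844, 177.89999389648438]]
block side 0.69 [345. 228.] 960 [[329.3999938964844, 243.8000030517578], [331.5, 208.3000030517578], [359.6000061035156, 210.0], [357.5, 245.5]]
block side 0.59 [272. 198.] 759 [[248.8000030517578, 202.60000610351562], [255.8000030517578, 181.60000610351562], [291.79998779296875, 193.60000610351562], [284.79998779296875, 214.60000610351562]]
press_rod side 0.87 [222. 189.] 859 [[191.3000030517578, 194.5], [197.39999389648438, 167.89999389648438], [249.60000610351562, 179.89999389648438], [243.39999389648438, 206.60000610351562]]
```

View pics/crop1.png

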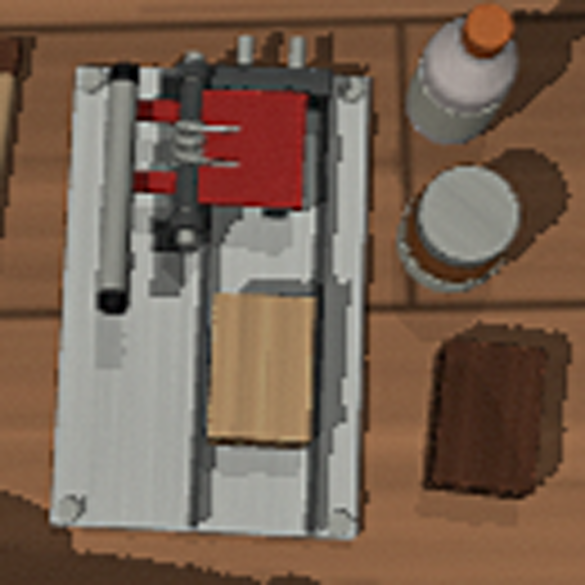

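Candidates for the block: pink at top (395,210) and (291,270), which are excluded by colour; dark spare at (344,204), three thick layers, outside the clamp; light layered one in the channel at (293,193). The last is the striped block, and the crop confirms it. The crop shows plate corners at crop pixels (77,66), (369,77), (356,538), (52,522), and rod ends at (125,68) and (112,300).

```bash
cat > h.py <<'E'
from bench import robot
import cv2, numpy as np
from scipy.optimize import least_squares
def K(n):
    m=robot.camera_model(n); f=192/np.tan(np.radians(m["vertical_fov"]/2)); return f,m
def proj(n,P):
    f,m=K(n); p=np.c_[P,np.ones(len(P))]@m["world_to_cam"].T
    return np.c_[m["cx"]+f*p[:,0]/-p[:,2], m["cy"]-f*p[:,1]/-p[:,2]]
def w(pose,P):
    x,y,a=pose; P=np.asarray(P,float); c,s=np.cos(a),np.sin(a)
    return np.c_[x+c*P[:,0]-s*P[:,1], y+s*P[:,0]+c*P[:,1], P[:,2]]
def ray(n,uv,z):
    f,m=K(n); R=m["world_to_cam"][:3,:3]; t=m["world_to_cam"][:3,3]; C=-R.T@t
    d=R.T@np.array([(uv[0]-m["cx"])/f,-(uv[1]-m["cy"])/f,-1]); return C+d*(z-C[2])/d[2]
E
python3 - <<'E'
from h import *
M=[(81,61,10),(81,-89,10),(-155,-89,10),(-155,61,10),(-55,34,56),(1,-54,40),(59,-54,40)]
U=np.array([(77,66),(369,77),(356,538),(52,522),(112,305),(302,209),(307,95)])
U=(U+.5)/4.5-.5+[235,112]
r=least_squares(lambda p:(proj("top",w(p,M))-U).ravel(),[600,-20,0],x_scale=[100,100,1],loss="soft_l1")
print(r.x); print(np.round(proj("top",w(r.x,M))-U,1).tolist())
x,y,a=r.x
B=(np.array([(217,293),(315,296),(310,443),(209,437)])+.5)/4.5-.5+[235,112]
for b in B:
    q=ray("top",b,44)[:2]-[x,y]; print("block top corner in clamp",np.round([np.cos(a)*q[0]+np.sin(a)*q[1],-np.sin(a)*q[0]+np.cos(a)*q[1]],1))
im=cv2.imread("pics/side0.png")
for i,(u,v) in enumerate(proj("side",w(r.x,[(81,61,10),(81,-89,10),(-155,-89,10),(-155,61,10),(-55,34,52),(65,34,52)]))): print(i,round(u),round(v))
P=proj("side",w(r.x,[(81,61,10),(81,-89,10),(-155,-89,10),(-155,61,10),(81,61,10)])).astype(np.float32)
c=cv2.resize(im[145:255,170:330],None,fx=5,fy=5,interpolation=cv2.INTER_CUBIC)
cv2.polylines(c,[np.int32((P-[170,145]+.5)*5)],False,(0,255,0),1)
Q=proj("side",w(r.x,[(-55,34,52),(65,34,52)])); cv2.polylines(c,[np.int32((Q-[170,145]+.5)*5)],False,(255,0,255),1)
cv2.imwrite("pics/side_fit.png",c)
for n,(u,v) in dict(mast=(234,150),brush=(197,210)).items(): print(n,ray("top",(u,v),6))
E
```

```text
[ 6.10890735e+02 -2.35851982e+01 -6.41543073e-02]
[[0.0, -0.7], [0.6, -0.6], [0.3, 0.4], [-0.5, 0.4], [0.1, 0.6], [-0.1, -0.0], [-0.3, -0.3]]
block top corner in clamp [-43.2 -15.1]
block top corner in clamp [-42.5 -61.7]
block top corner in clamp [-113.1  -61.8]
block top corner in clamp [-112.6  -14.4]
0 183 207
1 223 176
2 314 204
3 281 244
4 243 203
5 195 187
mast [639.38389662  73.53124595   6.        ]
brush [502.12558507 156.57946294   6.        ]
```

View pics/side_fit.png

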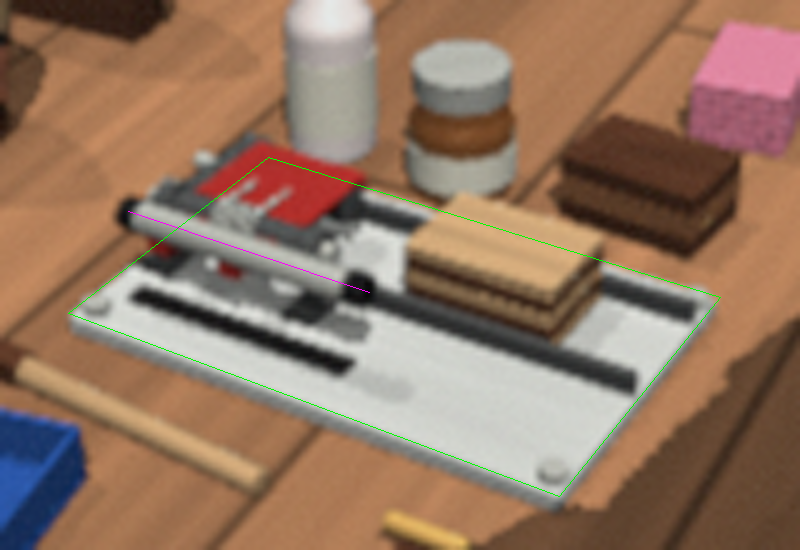

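The side overlay matches: clamp pose is (611, -23.6, yaw -0.064), block at clamp x ≈ -78. The plan has four parts:
- Pre-push the block with shut fingers to x ≈ -42.
- Press the rod with the hand turned diagonally.
- Push the block home while turning the hand back.
- Release and take the hand away.

Call:
move_arm --claw '[0, 0, 0, 0, 0, 0, 0, 0, 0, 0, 0, 0]' --pt "8 -10 0" --pt "16 -20 0" --pt "24 -30 -2" --pt "29 -40 -6" --pt "33.2 -50 -8" --pt "33.2 -61 -8" --pt "33.2 -61 -8" --pt "33.2 -61 -8" --pt "33.2 -61 -8" --pt "33.2 -61 -8" --pt "33.2 -61 -8" --pt "33.2 -61 -8" --spin '[0.187, 0.187, 0.187, 0.187, 0.187, 0.187, 0.187, 0.187, 0.187, 0.187, 0.187, 0.187]'

```text
t: 1.95
tool_pos: [475.8, -56.1, 151.0]
tool_rot: [-3.141, 0.001, 3.074]
contact_force: [-1.1, -0.1, -0.7]
gripper_width: 0.4
grip_force: 0.0
```

Call:
move_arm --claw '[0, 0, 0, 0, 0, 0]' --pt "0 0 -4" --pt "0 0 -8" --pt "0 0 -11" --pt "0 0 -12.4" --pt "0 0 -12.4" --pt "0 0 -12.4" --spin '[0, 0, 0, 0, 0, 0]'

```text
t: 2.7
tool_pos: [475.7, -53.0, 28.5]
tool_rot: [-3.141, 0.002, 3.078]
contact_force: [0.1, -0.2, 0.3]
gripper_width: -0.0
grip_force: 0.0
```

```bash
python3 - <<'E'
from h import *
s=robot.sense(); print(s["tool_pos"],s["contact_force"])
im=robot.capture("side")[:,:,::-1]
cv2.imwrite("pics/s2.png",cv2.resize(im[120:270,170:350],None,fx=4,fy=4,interpolation=cv2.INTER_CUBIC))
E
```

```text
[475.74737959 -52.99417264  28.50767105] [ 0.05937172 -0.16091206  0.27731436]
```

View pics/s2.png

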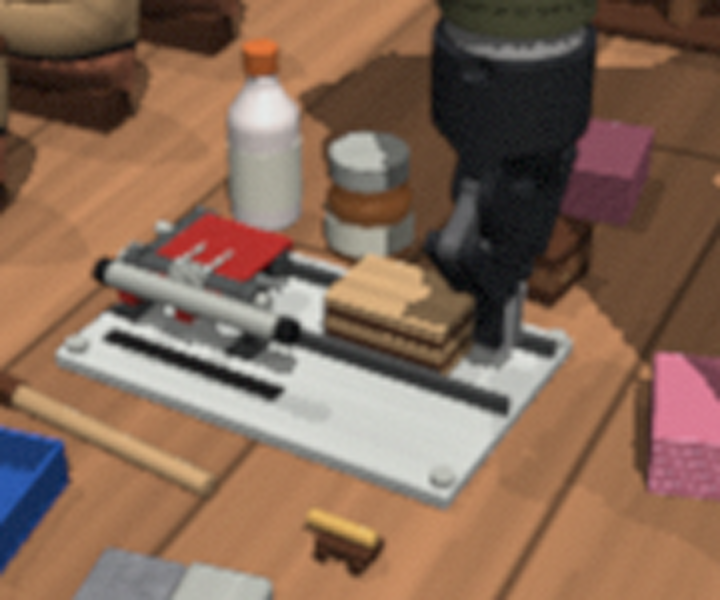

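The shut fingers stand in the channel just behind the striped block. Pushing forward gently.

Call:
move_arm --claw '[0, 0, 0, 0, 0, 0, 0, 0, 0, 0, 0, 0]' --pt "0.6 -0.04 0" --pt "1.2 -0.08 0" --pt "1.7 -0.11 0" --pt "2.2 -0.14 0" --pt "2.7 -0.17 0" --pt "3.2 -0.2 0" --pt "3.6 -0.23 0" --pt "4.0 -0.26 0" --pt "4.3 -0.28 0" --pt "4.5 -0.29 0" --pt "4.5 -0.29 0" --pt "4.5 -0.29 0" --spin '[0, 0, 0, 0, 0, 0, 0, 0, 0, 0, 0, 0]'

```text
t: 4.25
tool_pos: [519.9, -55.9, 27.4]
tool_rot: [3.142, 0.0, 3.078]
contact_force: [0.7, 0.1, -0.3]
gripper_width: -0.2
grip_force: 0.0
```

```bash
cat > fb.py <<'E'
from h import *
# block pose along the channel from light-wood top in the side view: fit clamp-x by template of leading/rear edges
p=(610.9,-23.6,-.0642)
def overlay(cam,bx,name,roi,fx):
    im=robot.capture(cam)[:,:,::-1]; x0,y0,x1,y1=roi
    c=cv2.resize(np.ascontiguousarray(im[y0:y1,x0:x1]),None,fx=fx,fy=fx,interpolation=cv2.INTER_CUBIC)
    P=proj(cam,w(p,[(bx+a,-38+b,44) for a,b in((35,24),(35,-24),(-35,-24),(-35,24),(35,24))]))
    cv2.polylines(c,[np.int32((P-[x0,y0]+.5)*fx)],False,(0,255,0),1)
    P=proj(cam,w(p,[(bx+35,-14,10),(bx+35,-14,44)])); cv2.polylines(c,[np.int32((P-[x0,y0]+.5)*fx)],False,(0,255,0),1)
    P=proj(cam,w(p,[(bx-35,-14,10),(bx-35,-14,44)])); cv2.polylines(c,[np.int32((P-[x0,y0]+.5)*fx)],False,(255,0,0),1)
    cv2.imwrite(name,c)
E
python3 - <<'E'
from fb import *
s=robot.sense(); q=s["tool_pos"][:2]-p[:2]; print(s["tool_pos"],s["contact_force"]); x=np.cos(p[2])*q[0]+np.sin(p[2])*q[1]; print("tcp clamp x",x,"y",-np.sin(p[2])*q[0]+np.cos(p[2])*q[1])
overlay("side",x+11+35,"pics/s3.png",(180,130,330,250),5)
E
```

```text
[519.85708867 -55.89061501  27.42191506] [ 0.67262844  0.13752016 -0.26904527]
tcp clamp x -88.78371900223581 y -38.06503332027401
```

View pics/s3.png

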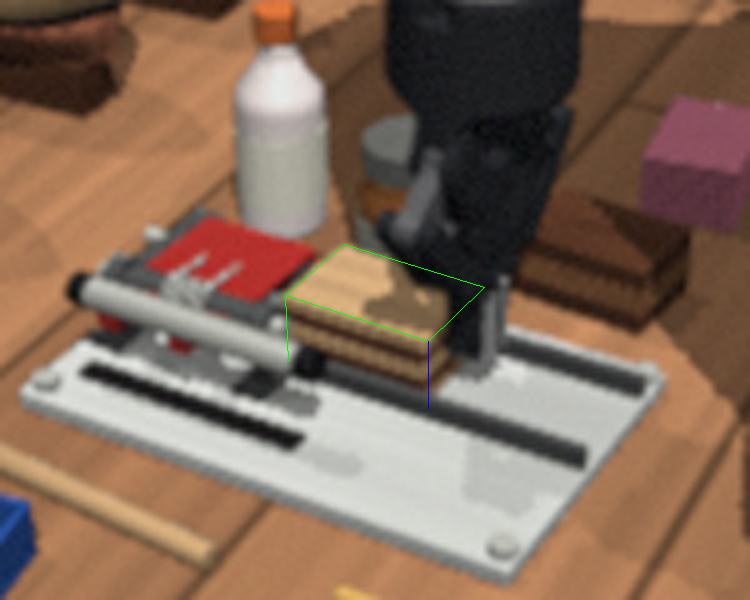

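Block at clamp x ≈ -43, matching the overlay (rear near edge at crop (428,340)). Now up, open, turn, and go above the rod.

Call:
move_arm --claw '[0, 0, 0.4, 0.85, 0.85, 0.85, 0.85, 0.85, 0.85, 0.85, 0.85]' --pt "-0.8 0.05 0" --pt "-0.8 0.05 2" --pt "-0.8 0.05 6" --pt "0 1 7" --pt "1 2.5 7" --pt "2.43 3.89 7" --pt "2.43 3.89 7" --pt "2.43 3.89 6" --pt "2.43 3.89 5" --pt "2.43 3.89 5" --pt "2.43 3.89 5" --spin '[0, 0, -0.15, -0.3, -0.45, -0.6, -0.72, -0.72, -0.72, -0.72, -0.72]'

```text
t: 5.68
tool_pos: [543.8, -17.1, 77.1]
tool_rot: [-3.141, -0.0, 2.358]
contact_force: [0.1, -1.1, 0.7]
gripper_width: 72.7
grip_force: 0.0
```

```bash
cat >> fb.py <<'E'
def hand():
    s=robot.sense(); t=s["tool_pos"]; q=t[:2]-p[:2]; c,n=np.cos(p[2]),np.sin(p[2])
    m=np.array([c*q[0]+n*q[1],-n*q[0]+c*q[1]]); phi=np.pi-(s["tool_rot"][2]%(2*np.pi))+p[2]
    h=(s["gripper_width"]+14.5)/2; v=np.array([np.sin(phi),np.cos(phi)])
    print("mid",m.round(1),"z",t[2].round(1),"phi",round(phi,3),"A",(m+h*v).round(1),"B",(m-h*v).round(1),"w",round(s["gripper_width"],1),"F",s["contact_force"].round(1),"j",s["joint_pos"].round(2),"t",s["t"])
E
python3 - <<'E'
from fb import *
hand()
overlay("side",-43,"pics/s4.png",(180,110,330,230),5)
E
```

```text
mid [-67.4   2.2] z 77.1 phi 0.719 A [-38.7  35. ] B [-96.1 -30.6] w 72.7 F [ 0.1 -1.1  0.7] j [-0.18  0.35 -0.3   0.92  0.    0.6 ] t 5.675
```

View pics/s4.png

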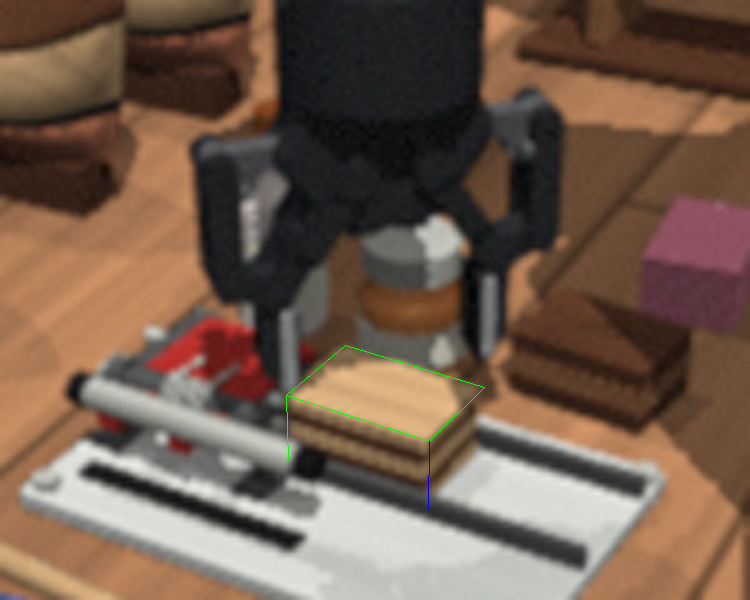

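The left finger (tip at crop (285,385)) is above the rod's near end and the right one is behind the block. Descending.

Call:
move_arm --claw '[0.85, 0.85, 0.85, 0.85]' --pt "0 0 -0.8" --pt "0 0 -1.8" --pt "0 0 -2.3" --pt "0 0 -2.3" --spin '[0, 0, 0, 0]'

```text
t: 6.22
tool_pos: [543.4, -16.8, 53.6]
tool_rot: [-3.141, -0.001, 2.358]
contact_force: [-0.3, -0.4, 0.1]
gripper_width: 72.6
grip_force: 0.0
```

Call:
move_arm --claw '[0.85, 0.85, 0.85]' --pt "0 0 -0.4" --pt "0 0 -0.8" --pt "0 0 -0.8" --spin '[0, 0, 0]'

```text
t: 6.6
tool_pos: [544.7, -15.6, 47.2]
tool_rot: [3.138, -0.001, 2.359]
contact_force: [-1.6, 4.5, 7.8]
gripper_width: 72.7
grip_force: 3.8
```

Call:
move_arm --claw '[0.85, 0.85, 0.85, 0.85]' --pt "0 0 -0.4" --pt "0 0 -0.8" --pt "0 0 -1.1" --pt "0 0 -1.1" --spin '[0, 0, 0, 0]'

```text
t: 7.1
tool_pos: [545.6, -15.2, 36.6]
tool_rot: [3.136, 0.0, 2.36]
contact_force: [-0.7, 5.8, 7.6]
gripper_width: 72.5
grip_force: 3.9
```

```bash
python3 - <<'E'
from fb import *
hand()
overlay("side",-43,"pics/s5.png",(180,110,330,230),5)
E
```

```text
mid [-65.7   4.2] z 36.6 phi 0.718 A [-37.1  37. ] B [-94.3 -28.5] w 72.5 F [-0.7  5.8  7.6] j [-0.18  0.39 -0.35  0.83  0.    0.6 ] t 7.1
```

View pics/s5.png

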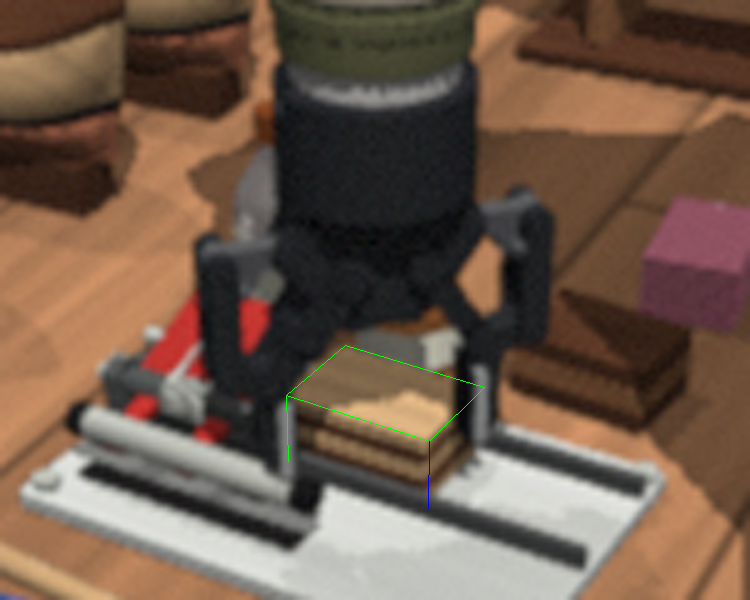

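Flap is rising and the left fingertip is on the rod near (285,475). I'll work out the opening from the rod ends, at crop (78,415) and (305,490).

```bash
python3 - <<'E'
from fb import *
for th in (0,.3,.4,.5,.6,.7,.8):
    a=.3906-th; y,z=36.77*np.cos(a),38+36.77*np.sin(a)
    print(th,round(y,1),round(z+7,1),((proj("side",w(p,[(65,y,z),(-55,y,z)]))-[180,110]+.5)*5).round().tolist())
for z in (31,37,41,45): print(z,((proj("side",w(p,[(-37,37,z),(-94,-28.5,z)]))-[180,110]+.5)*5).round().tolist())
E
```

```text
0 34.0 59.0 [[78.0, 386.0], [319.0, 467.0]]
0.3 36.6 48.3 [[77.0, 410.0], [316.0, 493.0]]
0.4 36.8 44.7 [[77.0, 418.0], [316.0, 501.0]]
0.5 36.6 41.0 [[78.0, 425.0], [317.0, 508.0]]
0.6 36.0 37.4 [[80.0, 431.0], [318.0, 514.0]]
0.7 35.0 33.8 [[82.0, 437.0], [319.0, 520.0]]
0.8 33.7 30.4 [[85.0, 442.0], [321.0, 526.0]]
31 [[279.0, 501.0], [480.0, 462.0]]
37 [[278.0, 489.0], [480.0, 450.0]]
41 [[278.0, 481.0], [481.0, 442.0]]
45 [[277.0, 473.0], [481.0, 433.0]]
```

Call:
move_arm --claw '[0.85, 0.85, 0.85, 0.85, 0.85, 0.85]' --pt "0 -0.05 -0.4" --pt "0 -0.1 -0.8" --pt "0 -0.15 -1.2" --pt "0 -0.2 -1.5" --pt "0 -0.2 -1.5" --pt "0 -0.2 -1.5" --spin '[0, 0, 0, 0, 0, 0]'

```text
t: 7.9
tool_pos: [545.9, -17.1, 21.8]
tool_rot: [3.136, 0.0, 2.36]
contact_force: [-0.0, 6.5, 9.6]
gripper_width: 72.8
grip_force: 4.1
```

```bash
python3 - <<'E'
from fb import *
hand()
overlay("side",-43,"pics/s6.png",(180,110,330,230),5)
E
```

```text
mid [-65.3   2.3] z 21.8 phi 0.718 A [-36.6  35.2] B [-94.  -30.6] w 72.8 F [-0.   6.5  9.6] j [-0.18  0.41 -0.36  0.79  0.    0.6 ] t 7.9
```

View pics/s6.png

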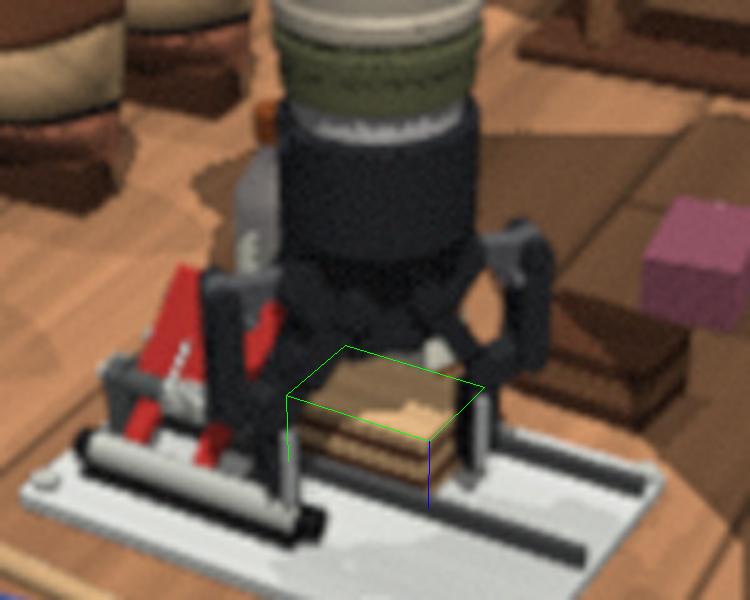

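Rod ends at crop (85,445) and (322,527) mean an opening of about 0.8 rad. The block is still at -43. Computing the push path.

```bash
python3 - <<'E'
from fb import *
h=43.65; phi0=.718; m0=np.array([-65.3,2.3]); c,n=np.cos(p[2]),np.sin(p[2])
f0=m0[0]-h*np.sin(phi0)+7.25*np.sin(phi0)+11*np.cos(phi0); print("front0",f0)
for f in [-78,-74,-70,-65,-60,-55,-50,-45,-40,-35,-30,-25,-21,-18,-15,-12,-10,-8]:
    k=np.clip((f+75)/50,0,1); ph=phi0*(1-k)
    mx=f-7.25*np.sin(ph)-11*np.cos(ph)+h*np.sin(ph); my=35.2-h*np.cos(ph)
    d=np.array([mx,my])-m0; print(f,"A x",round(mx+h*np.sin(ph),1),"By",round(my-h*np.cos(ph),1),"d cm",np.round([(c*d[0]-n*d[1])/10,(n*d[0]+c*d[1])/10],2),"spin",round(phi0-ph,3))
E
```

```text
front0 -80.96246970203796
-78 A x -33.6 By -30.5 d cm [ 0.3  -0.02] spin 0.0
-74 A x -30.6 By -31.4 d cm [ 0.64 -0.08] spin 0.014
-70 A x -30.6 By -34.5 d cm [ 0.83 -0.25] spin 0.072
-65 A x -30.7 By -38.1 d cm [ 1.06 -0.44] spin 0.144
-60 A x -31.1 By -41.3 d cm [ 1.28 -0.62] spin 0.215
-55 A x -31.6 By -44.1 d cm [ 1.5  -0.77] spin 0.287
-50 A x -32.2 By -46.5 d cm [ 1.72 -0.91] spin 0.359
-45 A x -32.9 By -48.5 d cm [ 1.94 -1.02] spin 0.431
-40 A x -33.6 By -50.1 d cm [ 2.17 -1.12] spin 0.503
-35 A x -34.4 By -51.2 d cm [ 2.39 -1.19] spin 0.574
-30 A x -35.2 By -51.9 d cm [ 2.62 -1.23] spin 0.646
-25 A x -36.0 By -52.1 d cm [ 2.85 -1.26] spin 0.718
-21 A x -32.0 By -52.1 d cm [ 3.25 -1.29] spin 0.718
-18 A x -29.0 By -52.1 d cm [ 3.55 -1.31] spin 0.718
-15 A x -26.0 By -52.1 d cm [ 3.85 -1.32] spin 0.718
-12 A x -23.0 By -52.1 d cm [ 4.15 -1.34] spin 0.718
-10 A x -21.0 By -52.1 d cm [ 4.35 -1.36] spin 0.718
-8 A x -19.0 By -52.1 d cm [ 4.55 -1.37] spin 0.718
```

Call:
move_arm --claw '[0.85, 0.85, 0.85, 0.85, 0.85, 0.85, 0.85, 0.85, 0.85]' --pt "0.3 -0.02 0" --pt "0.64 -0.08 0" --pt "0.83 -0.25 0" --pt "1.06 -0.44 0" --pt "1.28 -0.62 0" --pt "1.5 -0.77 0" --pt "1.72 -0.91 0" --pt "1.94 -1.02 0" --pt "1.94 -1.02 0" --spin '[0, 0.014, 0.072, 0.144, 0.215, 0.287, 0.359, 0.431, 0.431]'

```text
t: 9.07
tool_pos: [565.5, -29.1, 22.2]
tool_rot: [3.14, 0.004, 2.789]
contact_force: [-0.7, 1.3, 8.9]
gripper_width: 72.5
grip_force: 4.8
```

```bash
python3 - <<'E'
from fb import *
hand()
overlay("side",-45+35,"pics/s7.png",(180,110,330,230),5)
E
```

```text
mid [-44.9  -8.4] z 22.2 phi 0.288 A [-32.6  33.3] B [-57.3 -50.1] w 72.5 F [-0.7  1.3  8.9] j [-0.19  0.44 -0.31  0.81  0.    0.16] t 9.075
```

View pics/s7.png

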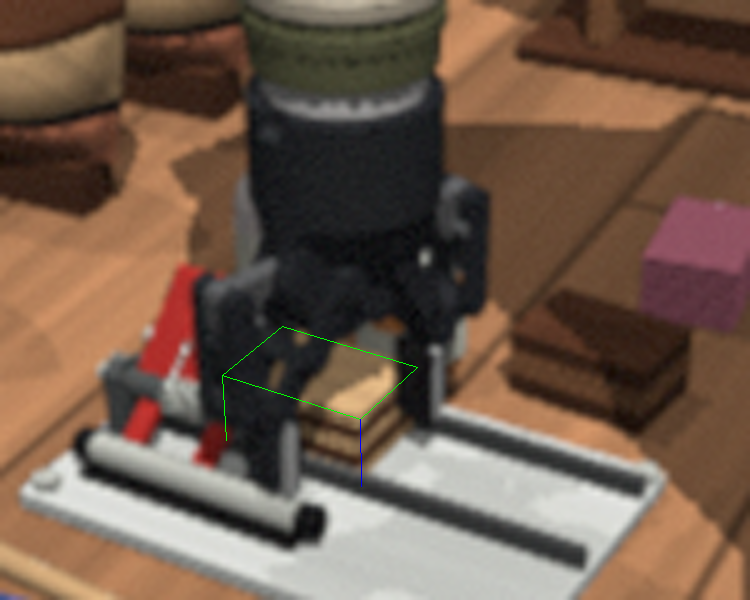

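The flap stays up (rod ends unchanged at (85,445) and (320,525)) and the block follows the overlay. Continuing.

Call:
move_arm --claw '[0.85, 0.85, 0.85, 0.85, 0.85, 0.85, 0.85, 0.85, 0.85, 0.85, 0.85]' --pt "0.23 -0.05 0" --pt "0.45 -0.09 0" --pt "0.68 -0.1 0" --pt "0.91 -0.11 0" --pt "1.2 -0.14 0" --pt "1.5 -0.16 0" --pt "1.8 -0.18 0" --pt "2.1 -0.2 0" --pt "2.3 -0.22 0" --pt "2.4 -0.23 0" --pt "2.4 -0.23 0" --spin '[0.072, 0.143, 0.215, 0.287, 0.287, 0.287, 0.287, 0.287, 0.287, 0.287, 0.287]'

```text
t: 10.5
tool_pos: [584.9, -31.7, 21.0]
tool_rot: [-3.141, -0.004, 3.076]
contact_force: [-9.9, -1.7, 11.9]
gripper_width: 72.6
grip_force: 6.1
```

```bash
python3 - <<'E'
from fb import *
hand()
overlay("side",25,"pics/s8.png",(180,110,330,230),5)
E
```

```text
mid [-25.5  -9.8] z 21.0 phi 0.001 A [-25.4  33.8] B [-25.5 -53.3] w 72.6 F [-9.9 -1.7 11.9] j [-0.19  0.48 -0.25  0.85 -0.   -0.12] t 10.5
```

View pics/s8.png

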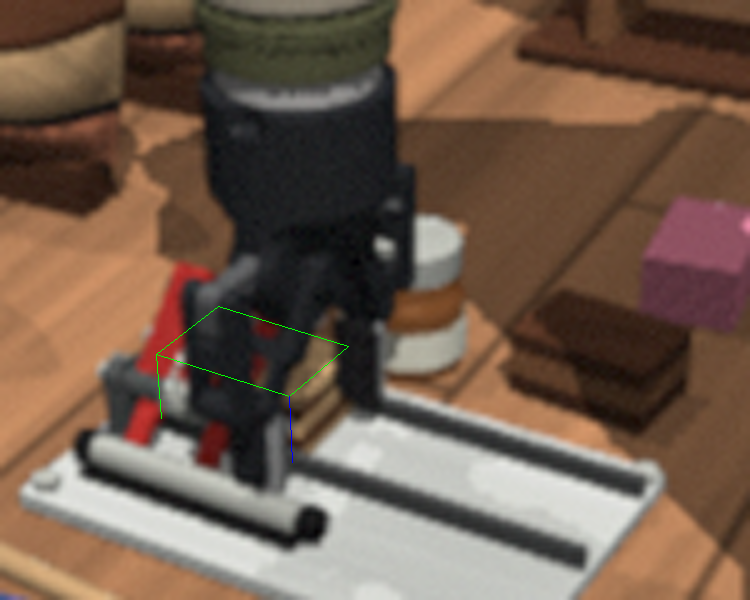

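The block is near home (its rear face near the overlay edge at (292,440)), with about 10 N of resistance. Pushing a little further will show whether it has seated or is just dragging.

Call:
move_arm --claw '[0.85, 0.85, 0.85, 0.85]' --pt "0.1 -0.01 0" --pt "0.2 -0.01 0" --pt "0.3 -0.02 0" --pt "0.3 -0.02 0" --spin '[0, 0, 0, 0]'

```text
t: 11.05
tool_pos: [588.1, -31.7, 21.0]
tool_rot: [-3.141, -0.004, 3.076]
contact_force: [-8.0, -2.0, 10.1]
gripper_width: 72.7
grip_force: 6.2
```

```bash
python3 - <<'E'
from fb import *
hand()
im=robot.capture("side").astype(int)
# print a row-scan along rear face: project line at z=38 on block's rear plane & beyond, in channel centre
for y in (-20,-26,-32):
    for bx in range(-24,0,2):
        pass
from collections import OrderedDict
# vertical scan: channel floor beside rear face; sample at floor z=10.5, y=-20 for x from -30 to 0
for y in (-18,-24,-30):
    P=proj("side",w(p,[(x,y,10.5) for x in range(-30,0,2)])).round().astype(int)
    print(y,[int(im[v,u].sum()//3) for u,v in P],[int(im[v,u,0]-im[v,u,2]) for u,v in P])
E
```

```text
mid [-22.2  -9.6] z 21.0 phi 0.002 A [-22.2  34. ] B [-22.3 -53.2] w 72.7 F [-8.  -2.  10.1] j [-0.19  0.49 -0.24  0.85 -0.   -0.12] t 11.05
-18 [64, 80, 76, 64, 64, 83, 75, 66, 98, 76, 73, 62, 59, 59, 38] [1, 0, -1, -1, -1, -1, -1, -2, 1, 2, 1, -1, 0, 0, -2]
-24 [192, 170, 170, 191, 181, 160, 160, 190, 170, 129, 105, 103, 77, 59, 47] [4, 2, 2, 5, 3, 3, 3, 2, 2, 10, 22, 43, 35, 11, 4]
-30 [222, 221, 208, 201, 201, 200, 203, 202, 191, 191, 132, 105, 78, 78, 59] [3, 2, 3, 2, 2, 4, 4, 2, 2, 2, 30, 47, 47, 47, 41]
```

Call:
move_arm --claw '[0.85, 0.85, 0.85, 0.85]' --pt "0.1 -0.01 0" --pt "0.2 -0.01 0" --pt "0.3 -0.02 0" --pt "0.3 -0.02 0" --spin '[0, 0, 0, 0]'

```text
t: 11.6
tool_pos: [588.4, -31.8, 20.8]
tool_rot: [-3.141, -0.009, 3.075]
contact_force: [-14.9, -1.8, 16.0]
gripper_width: 72.8
grip_force: 10.5
```

```bash
cat > chk.py <<'E'
from fb import *
hand()
im=robot.capture("side").astype(int)
for y in (-24,-30,-36):
    P=proj("side",w(p,[(x,y,10.5) for x in range(-20,2,1)]))
    print(y,[int(im[v,u,0]-im[v,u,2]) for u,v in P.round().astype(int)])
E
python3 chk.py
```

```text
mid [-22.   -9.6] z 20.8 phi 0.003 A [-21.9  34. ] B [-22.1 -53.2] w 72.8 F [-14.9  -1.8  16. ] j [-0.19  0.49 -0.23  0.86 -0.   -0.12] t 11.6
-24 [2, 2, 2, 2, 1, 3, 3, 3, 13, 13, 26, 44, 44, 32, 32, 32, 12, 12, 4, 16, 16, 9]
-30 [2, 4, 4, 4, 4, 4, 4, 4, 4, 34, 34, 34, 49, 49, 43, 43, 43, 41, 41, 41, 39, 39]
-36 [4, 4, 5, 5, 5, 4, 4, 4, 10, 10, 30, 30, 30, 48, 42, 35, 35, 35, 38, 38, 38, 50]
```

The tool stopped against the end stop (0.3 mm of travel for a 3 mm command, force rising to 15 N), with the rear face at x ≈ -10. Now backing off the block, letting the flap down gently, then leaving.

Call:
move_arm --claw '[0.85, 0.85, 0.85, 0.85, 0.85, 0.85, 0.85, 0.85, 0.85, 0.85, 0.85, 0.85]' --pt "-0.6 0.04 0" --pt "-1.2 0.08 0" --pt "-1.5 0.1 0" --pt "-1.5 0.1 0.3" --pt "-1.5 0.1 0.6" --pt "-1.5 0.1 0.9" --pt "-1.5 0.1 1.2" --pt "-1.5 0.1 1.5" --pt "-1.5 0.1 2" --pt "-1.5 0.1 3" --pt "-1.5 0.1 5" --pt "-1.5 0.1 8" --spin '[0, 0, 0, 0, 0, 0, 0, 0, 0, 0, 0, 0]'

```text
t: 13.15
tool_pos: [577.6, -30.7, 100.5]
tool_rot: [3.141, -0.002, 3.076]
contact_force: [0.5, 1.6, 0.8]
gripper_width: 72.7
grip_force: 0.0
```

Call:
move_arm --claw '[0.85, 0.85, 0.85, 0.85, 0.85, 0.85]' --pt "-2 0 5" --pt "-6 0 8" --pt "-12 0 10" --pt "-14 0 10" --pt "-14 0 10" --pt "-14 0 10" --spin '[0, 0, 0, 0, 0, 0]'

```text
t: 13.9
tool_pos: [439.4, -31.0, 200.6]
tool_rot: [-3.142, 0.001, 3.076]
contact_force: [-0.0, -0.2, -0.3]
gripper_width: 72.7
grip_force: 0.0
```

```bash
python3 chk.py; python3 - <<'E'
from fb import *
robot.capture("top")
for d in robot.outline_of("press_rod","side")[:1]:
    ys,xs=np.nonzero(d["region"]); print(d["confidence"],xs.min(),xs.max(),ys.min(),ys.max())
for cam in ("side","top"):
    im=robot.capture(cam).astype(int)
    # block rear-top near corner region & rear edge of top along channel at z=44
    for y in (-30,-38,-46):
        P=proj(cam,w(p,[(x,y,44) for x in range(-24,0,2)]))
        print(cam,y,[int(im[v,u,0]-im[v,u,2]) for u,v in P.round().astype(int)])
# rod brightness across vertical column in side at clamp x -20 for hinge angle
im=robot.capture("side").astype(int)
for th in (.3,.4,.47,.55,.8):
    a=.3906-th; y,z=36.77*np.cos(a),38+36.77*np.sin(a); print(th,proj("side",w(p,[(-40,y,z),(-55,y,z)])).round(1).tolist())
u=int(round(proj("side",w(p,[(-40,36.7,36)]))[0,0])); print(u,[(v,int(im[v,u].sum()//3)) for v in range(195,218)])
E
```

```text
mid [-170.7  -18.4] z 200.6 phi 0.002 A [-170.6   25.1] B [-170.7  -62. ] w 72.7 F [-0.  -0.2 -0.3] j [-0.25  0.07 -0.34  1.17  0.   -0.19] t 13.9
-24 [2, 2, 2, 0, 2, 3, 3, 3, 11, 11, 21, 43, 43, 34, 34, 34, 10, 10, 1, 15, 15, 7]
-30 [5, 5, 5, 5, 3, 3, 3, 3, 3, 31, 31, 31, 46, 46, 47, 47, 47, 40, 40, 40, 39, 39]
-36 [2, 2, 3, 3, 3, 4, 3, 3, 13, 13, 33, 33, 33, 46, 45, 36, 36, 36, 39, 39, 39, 48]
0.81 193 242 167 213
side -30 [54, 46, 38, 35, 43, 49, 64, 80, 86, 83, 81, 78]
side -38 [34, 46, 39, 39, 43, 48, 64, 64, 89, 88, 84, 83]
side -46 [76, 72, 60, 60, 37, 43, 62, 78, 78, 87, 84, 81]
top -30 [21, 23, 23, 21, 22, 21, 21, 22, 22, 23, 22, 21]
top -38 [22, 22, 22, 24, 21, 21, 22, 23, 22, 22, 22, 22]
top -46 [22, 20, 22, 23, 21, 21, 22, 23, 22, 22, 22, 21]
0.3 [[236.4, 205.9], [242.7, 208.1]]
0.4 [[236.4, 207.4], [242.7, 209.6]]
0.47 [[236.5, 208.4], [242.8, 210.6]]
0.55 [[236.6, 209.5], [242.9, 211.7]]
0.8 [[237.5, 212.4], [243.7, 214.6]]
236 [(195, 151), (196, 118), (197, 87), (198, 45), (199, 38), (200, 41), (201, 41), (202, 49), (203, 53), (204, 77), (205, 140), (206, 182), (207, 187), (208, 181), (209, 163), (210, 139), (211, 113), (212, 102), (213, 116), (214, 104), (215, 64), (216, 32), (217, 25)]
```

```bash
python3 -c "
from bench import robot
print(robot.finish_job())"
```

```text
the job is handed in; nothing more can be done
None
```

The job is handed in, but the verdict was not shown: by my measurements the block is home against the stop, the flap has closed onto it at about 0.47 rad and the hand is clear; I viewed 11 pictures, one over the limit of 10.

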